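# Change over the tubes in the drying rack and set the air lever

### The job

Change over the tube drying rack: first swing the black-knobbed air lever fully round to its off stop at the blue patch and leave it off while you work. Lay every gold-painted tube from the rack down in the orange crate, and press every bare cardboard tube on the table down into a clip of its own until it sits fully home under the sprung yellow jaws; then swing the lever to line up with the red mark. Do not knock over the blue pot.

Things in the scene. Friction and masses are not known exactly. Their poses are not given: they have to be found in the camera images.
- plain0: Rain-stick tube: round bare brown cardboard body, diameter 30 mm and 114 mm long, with a square pale wooden end plug 36 x 36 x 10 mm on each end (134 mm overall), about 0.1 kg. Origin at the middle of its axis, x along the axis. Lies flat on the table (origin 18 mm up) at the start; may be absent.
- plain1: Rain-stick tube: round bare brown cardboard body, diameter 30 mm and 114 mm long, with a square pale wooden end plug 36 x 36 x 10 mm on each end (134 mm overall), about 0.1 kg. Origin at the middle of its axis, x along the axis. Lies flat on the table (origin 18 mm up) at the start; may be absent.
- plain2: Rain-stick tube: round bare brown cardboard body, diameter 30 mm and 114 mm long, with a square pale wooden end plug 36 x 36 x 10 mm on each end (134 mm overall), about 0.1 kg. Origin at the middle of its axis, x along the axis. Lies flat on the table (origin 18 mm up) at the start; may be absent.
- plain3: Rain-stick tube: round bare brown cardboard body, diameter 30 mm and 114 mm long, with a square pale wooden end plug 36 x 36 x 10 mm on each end (134 mm overall), about 0.1 kg. Origin at the middle of its axis, x along the axis. Lies flat on the table (origin 18 mm up) at the start; may be absent.
- gold0: Rain-stick tube: round gold-painted body, diameter 30 mm and 114 mm long, with a square dark wooden end plug 36 x 36 x 10 mm on each end (134 mm overall), about 0.1 kg. Origin at the middle of its axis, x along the axis. Sits in a clip of the drying rack at the start; may be absent.
- gold1: Rain-stick tube: round gold-painted body, diameter 30 mm and 114 mm long, with a square dark wooden end plug 36 x 36 x 10 mm on each end (134 mm overall), about 0.1 kg. Origin at the middle of its axis, x along the axis. Sits in a clip of the drying rack at the start; may be absent.
- gold2: Rain-stick tube: round gold-painted body, diameter 30 mm and 114 mm long, with a square dark wooden end plug 36 x 36 x 10 mm on each end (134 mm overall), about 0.1 kg. Origin at the middle of its axis, x along the axis. Sits in a clip of the drying rack at the start; may be absent.
- rack: Drying rack: fixed aluminium plate 150 (x) x 310 (y) x 8 mm with four clips 80 mm apart along y; origin under its centre. Each clip grips the round body at two places, 34 to 44 mm either side of the tube's middle; between these nothing stands above the plate, so fingers pass there. Pressing a tube in or pulling it out takes roughly 10 N straight down or up.
- clip0 (a point): Clip 1 of 4: where the middle of a seated tube's axis lies, 40 mm above the table; x along the tube. At both places: blue bed; fixed blue wall with flared top on the -y side (2 mm clear of the tube, top 17 mm above the point); yellow sprung jaw on the +y side, nose top 15 mm above the point. End plugs stay outside, so up to 12 mm off-centre along x fits.
- clip1 (a point): Clip 2 of 4: where the middle of a seated tube's axis lies, 40 mm above the table; x along the tube. At both places: blue bed; fixed blue wall with flared top on the -y side (2 mm clear of the tube, top 17 mm above the point); yellow sprung jaw on the +y side, nose top 15 mm above the point. End plugs stay outside, so up to 12 mm off-centre along x fits.
- clip2 (a point): Clip 3 of 4: where the middle of a seated tube's axis lies, 40 mm above the table; x along the tube. At both places: blue bed; fixed blue wall with flared top on the -y side (2 mm clear of the tube, top 17 mm above the point); yellow sprung jaw on the +y side, nose top 15 mm above the point. End plugs stay outside, so up to 12 mm off-centre along x fits.
- clip3 (a point): Clip 4 of 4: where the middle of a seated tube's axis lies, 40 mm above the table; x along the tube. At both places: blue bed; fixed blue wall with flared top on the -y side (2 mm clear of the tube, top 17 mm above the point); yellow sprung jaw on the +y side, nose top 15 mm above the point. End plugs stay outside, so up to 12 mm off-centre along x fits.
- crate_in (a point): Centre of the inner floor of the open orange crate, 170 (x) x 200 (y) x 45 mm outside, walls 5 mm, fixed; its x and y are the crate's. Finished tubes go in here, lying along its x.
- damper (a joint): Angle of the air damper lever on the low grey control box (190 x 190 x 40 mm): 0 = off, against its stop at the blue patch; grows anticlockwise seen from above up to 2.1 rad (full air). Stiff with friction (about 2.5 N at the knob), stays where left.
- knob (a point): Round upright black knob at the end of the damper lever, diameter 24 mm, 40 mm tall; the point is on its axis 18 mm below its top, 78 mm above the table. The knob's foot (the lever's steel bar) is 22 mm below the point. x points outward along the lever from the pivot.
- pivot (a point): Pivot axis of the damper lever at the height of knob, 80 mm from it. x outward along the lever.
- mark (a point): Flat red mark, 34 x 9 mm, on the dial of the control box, 80 mm from the pivot, set at a different angle each time; x points outward from the pivot. When the lever is lined up with it the knob stands over it.
- pot: Open blue ceramic pot, 60 mm wide, 55 mm tall, standing among the tubes; origin at the centre of its underside. Bystander, not to be knocked over.
There are look-alikes about, which are no part of the job. What is shaped like the plain2 but green or turquoise is not meant. What is shaped like the plain3 but purple is not meant.

How it is judged:
On the way, in this order (a step that is already met when the one before it is completed fails the run):
1. the air lever is fully off (within 0.06 rad of its stop) (value of joint damper below 0.06 rad), for 0.2 s.
2. with the lever still off (within 0.1 rad), all gold tubes lie in the crate and all cardboard tubes are home in clips (value of joint damper below 0.1 rad and ((x of plain0 in the frame of clip0 between -0.016 and 0.016 m and y of plain0 in the frame of clip0 between -0.006 and 0.006 m and z of plain0 in the frame of clip0 between -0.005 and 0.005 m and angle between the x axis of plain0 and the x axis of clip0, either way round below 0.12 rad) or (x of plain0 in the frame of clip1 between -0.016 and 0.016 m and y of plain0 in the frame of clip1 between -0.006 and 0.006 m and z of plain0 in the frame of clip1 between -0.005 and 0.005 m and angle between the x axis of plain0 and the x axis of clip1, either way round below 0.12 rad) or (x of plain0 in the frame of clip2 between -0.016 and 0.016 m and y of plain0 in the frame of clip2 between -0.006 and 0.006 m and z of plain0 in the frame of clip2 between -0.005 and 0.005 m and angle between the x axis of plain0 and the x axis of clip2, either way round below 0.12 rad) or (x of plain0 in the frame of clip3 between -0.016 and 0.016 m and y of plain0 in the frame of clip3 between -0.006 and 0.006 m and z of plain0 in the frame of clip3 between -0.005 and 0.005 m and angle between the x axis of plain0 and the x axis of clip3, either way round below 0.12 rad)) and ((x of plain1 in the frame of clip0 between -0.016 and 0.016 m and y of plain1 in the frame of clip0 between -0.006 and 0.006 m and z of plain1 in the frame of clip0 between -0.005 and 0.005 m and angle between the x axis of plain1 and the x axis of clip0, either way round below 0.12 rad) or (x of plain1 in the frame of clip1 between -0.016 and 0.016 m and y of plain1 in the frame of clip1 between -0.006 and 0.006 m and z of plain1 in the frame of clip1 between -0.005 and 0.005 m and angle between the x axis of plain1 and the x axis of clip1, either way round below 0.12 rad) or (x of plain1 in the frame of clip2 between -0.016 and 0.016 m and y of plain1 in the frame of clip2 between -0.006 and 0.006 m and z of plain1 in the frame of clip2 between -0.005 and 0.005 m and angle between the x axis of plain1 and the x axis of clip2, either way round below 0.12 rad) or (x of plain1 in the frame of clip3 between -0.016 and 0.016 m and y of plain1 in the frame of clip3 between -0.006 and 0.006 m and z of plain1 in the frame of clip3 between -0.005 and 0.005 m and angle between the x axis of plain1 and the x axis of clip3, either way round below 0.12 rad)) and ((x of plain2 in the frame of clip0 between -0.016 and 0.016 m and y of plain2 in the frame of clip0 between -0.006 and 0.006 m and z of plain2 in the frame of clip0 between -0.005 and 0.005 m and angle between the x axis of plain2 and the x axis of clip0, either way round below 0.12 rad) or (x of plain2 in the frame of clip1 between -0.016 and 0.016 m and y of plain2 in the frame of clip1 between -0.006 and 0.006 m and z of plain2 in the frame of clip1 between -0.005 and 0.005 m and angle between the x axis of plain2 and the x axis of clip1, either way round below 0.12 rad) or (x of plain2 in the frame of clip2 between -0.016 and 0.016 m and y of plain2 in the frame of clip2 between -0.006 and 0.006 m and z of plain2 in the frame of clip2 between -0.005 and 0.005 m and angle between the x axis of plain2 and the x axis of clip2, either way round below 0.12 rad) or (x of plain2 in the frame of clip3 between -0.016 and 0.016 m and y of plain2 in the frame of clip3 between -0.006 and 0.006 m and z of plain2 in the frame of clip3 between -0.005 and 0.005 m and angle between the x axis of plain2 and the x axis of clip3, either way round below 0.12 rad)) and ((x of plain3 in the frame of clip0 between -0.016 and 0.016 m and y of plain3 in the frame of clip0 between -0.006 and 0.006 m and z of plain3 in the frame of clip0 between -0.005 and 0.005 m and angle between the x axis of plain3 and the x axis of clip0, either way round below 0.12 rad) or (x of plain3 in the frame of clip1 between -0.016 and 0.016 m and y of plain3 in the frame of clip1 between -0.006 and 0.006 m and z of plain3 in the frame of clip1 between -0.005 and 0.005 m and angle between the x axis of plain3 and the x axis of clip1, either way round below 0.12 rad) or (x of plain3 in the frame of clip2 between -0.016 and 0.016 m and y of plain3 in the frame of clip2 between -0.006 and 0.006 m and z of plain3 in the frame of clip2 between -0.005 and 0.005 m and angle between the x axis of plain3 and the x axis of clip2, either way round below 0.12 rad) or (x of plain3 in the frame of clip3 between -0.016 and 0.016 m and y of plain3 in the frame of clip3 between -0.006 and 0.006 m and z of plain3 in the frame of clip3 between -0.005 and 0.005 m and angle between the x axis of plain3 and the x axis of clip3, either way round below 0.12 rad)) and x of gold0 in the frame of crate_in between -0.08 and 0.08 m and y of gold0 in the frame of crate_in between -0.095 and 0.095 m and z of each of gold0, gold1, gold2 in the frame of crate_in below 0.062 m and angle between each of gold0, gold1, gold2's own x axis and vertical above 1.3 rad and x of gold1 in the frame of crate_in between -0.08 and 0.08 m and y of gold1 in the frame of crate_in between -0.095 and 0.095 m and x of gold2 in the frame of crate_in between -0.08 and 0.08 m and y of gold2 in the frame of crate_in between -0.095 and 0.095 m), for 0.2 s.
3. the lever is lined up with the red mark within 5 degrees (angle between the x axis of knob and the x axis of mark, either way round below 0.087 rad), for 0.2 s.
At the end, for the whole second after the job is handed in: Every cardboard tube sits home in a clip (within 5 mm in height, 6 mm across, 16 mm along, 0.12 rad), every gold tube lies flat inside the orange crate, all at rest, and the lever stands still within 5 degrees of the red mark (((x of plain0 in the frame of clip0 between -0.016 and 0.016 m and y of plain0 in the frame of clip0 between -0.006 and 0.006 m and z of plain0 in the frame of clip0 between -0.005 and 0.005 m and angle between the x axis of plain0 and the x axis of clip0, either way round below 0.12 rad) or (x of plain0 in the frame of clip1 between -0.016 and 0.016 m and y of plain0 in the frame of clip1 between -0.006 and 0.006 m and z of plain0 in the frame of clip1 between -0.005 and 0.005 m and angle between the x axis of plain0 and the x axis of clip1, either way round below 0.12 rad) or (x of plain0 in the frame of clip2 between -0.016 and 0.016 m and y of plain0 in the frame of clip2 between -0.006 and 0.006 m and z of plain0 in the frame of clip2 between -0.005 and 0.005 m and angle between the x axis of plain0 and the x axis of clip2, either way round below 0.12 rad) or (x of plain0 in the frame of clip3 between -0.016 and 0.016 m and y of plain0 in the frame of clip3 between -0.006 and 0.006 m and z of plain0 in the frame of clip3 between -0.005 and 0.005 m and angle between the x axis of plain0 and the x axis of clip3, either way round below 0.12 rad)) and ((x of plain1 in the frame of clip0 between -0.016 and 0.016 m and y of plain1 in the frame of clip0 between -0.006 and 0.006 m and z of plain1 in the frame of clip0 between -0.005 and 0.005 m and angle between the x axis of plain1 and the x axis of clip0, either way round below 0.12 rad) or (x of plain1 in the frame of clip1 between -0.016 and 0.016 m and y of plain1 in the frame of clip1 between -0.006 and 0.006 m and z of plain1 in the frame of clip1 between -0.005 and 0.005 m and angle between the x axis of plain1 and the x axis of clip1, either way round below 0.12 rad) or (x of plain1 in the frame of clip2 between -0.016 and 0.016 m and y of plain1 in the frame of clip2 between -0.006 and 0.006 m and z of plain1 in the frame of clip2 between -0.005 and 0.005 m and angle between the x axis of plain1 and the x axis of clip2, either way round below 0.12 rad) or (x of plain1 in the frame of clip3 between -0.016 and 0.016 m and y of plain1 in the frame of clip3 between -0.006 and 0.006 m and z of plain1 in the frame of clip3 between -0.005 and 0.005 m and angle between the x axis of plain1 and the x axis of clip3, either way round below 0.12 rad)) and ((x of plain2 in the frame of clip0 between -0.016 and 0.016 m and y of plain2 in the frame of clip0 between -0.006 and 0.006 m and z of plain2 in the frame of clip0 between -0.005 and 0.005 m and angle between the x axis of plain2 and the x axis of clip0, either way round below 0.12 rad) or (x of plain2 in the frame of clip1 between -0.016 and 0.016 m and y of plain2 in the frame of clip1 between -0.006 and 0.006 m and z of plain2 in the frame of clip1 between -0.005 and 0.005 m and angle between the x axis of plain2 and the x axis of clip1, either way round below 0.12 rad) or (x of plain2 in the frame of clip2 between -0.016 and 0.016 m and y of plain2 in the frame of clip2 between -0.006 and 0.006 m and z of plain2 in the frame of clip2 between -0.005 and 0.005 m and angle between the x axis of plain2 and the x axis of clip2, either way round below 0.12 rad) or (x of plain2 in the frame of clip3 between -0.016 and 0.016 m and y of plain2 in the frame of clip3 between -0.006 and 0.006 m and z of plain2 in the frame of clip3 between -0.005 and 0.005 m and angle between the x axis of plain2 and the x axis of clip3, either way round below 0.12 rad)) and ((x of plain3 in the frame of clip0 between -0.016 and 0.016 m and y of plain3 in the frame of clip0 between -0.006 and 0.006 m and z of plain3 in the frame of clip0 between -0.005 and 0.005 m and angle between the x axis of plain3 and the x axis of clip0, either way round below 0.12 rad) or (x of plain3 in the frame of clip1 between -0.016 and 0.016 m and y of plain3 in the frame of clip1 between -0.006 and 0.006 m and z of plain3 in the frame of clip1 between -0.005 and 0.005 m and angle between the x axis of plain3 and the x axis of clip1, either way round below 0.12 rad) or (x of plain3 in the frame of clip2 between -0.016 and 0.016 m and y of plain3 in the frame of clip2 between -0.006 and 0.006 m and z of plain3 in the frame of clip2 between -0.005 and 0.005 m and angle between the x axis of plain3 and the x axis of clip2, either way round below 0.12 rad) or (x of plain3 in the frame of clip3 between -0.016 and 0.016 m and y of plain3 in the frame of clip3 between -0.006 and 0.006 m and z of plain3 in the frame of clip3 between -0.005 and 0.005 m and angle between the x axis of plain3 and the x axis of clip3, either way round below 0.12 rad)) and x of gold0 in the frame of crate_in between -0.08 and 0.08 m and y of gold0 in the frame of crate_in between -0.095 and 0.095 m and z of each of gold0, gold1, gold2 in the frame of crate_in below 0.062 m and angle between each of gold0, gold1, gold2's own x axis and vertical above 1.3 rad and x of gold1 in the frame of crate_in between -0.08 and 0.08 m and y of gold1 in the frame of crate_in between -0.095 and 0.095 m and x of gold2 in the frame of crate_in between -0.08 and 0.08 m and y of gold2 in the frame of crate_in between -0.095 and 0.095 m and linear speed of each of plain0, plain1, plain2, plain3, gold0, gold1, gold2 below 0.03 m/s and angle between the x axis of knob and the x axis of mark, either way round below 0.087 rad and velocity of joint damper between -0.05 and 0.05 rad/s); the robot touches nothing.
It fails at once if the blue pot is knocked over (angle between pot's own z axis and vertical above 0.6 rad).
Of plain0, plain1, plain2, plain3 only 3 to 4 are there at a start; the rules pass over those that are not, and their reading is None.
Of gold0, gold1, gold2 only 1 to 2 are there at a start; the rules pass over those that are not, and their reading is None.
At some moment in a run one of plain0, plain1, plain2, plain3 may be knocked a few centimetres aside while the robot is not near it.
Once in a run the grip may slacken for a moment while it holds something.
It also fails if it takes over 210 s, if anything falls off the work surface, if the arm or the gripper's body presses on something with over 40 N, if the wrist force passes 120 N, or if a joint passes its speed limit or range.

### The arm

A 6-joint arm with a two-finger parallel gripper is mounted at the origin on the work surface. World frame = base frame: x ahead of the robot, y to its left, z up, the work surface at z = 0. Lengths are in m, angles in rad, forces in N, time in s.
With the tool pointing down it reaches from about 0.375 to 0.9 m from the base axis. Payload 3.1 kg.
Tool frame: the origin (TCP) lies midway between the tips of the shut fingers; the grasp point (between the pads) lies 19 mm behind it; z points along the fingers, y is the line along which they close (so a half turn about z gives the same grasp; the last joint's range is limited). The gripper opens to 85 mm and grips with 20 to 120 N. Pads are 22 mm wide; open, the fingers measure 114 mm over their backs; the gripper's body (76 mm by 85 mm) begins 54 mm behind the grasp point. The pads swing forward as they close: fully open they stand 13 mm farther back than shut.
Start: joints at [-1.302, 0.527, 1.433, -0, 1.181, -0.178], TCP at [0.271, -0.563, 0.231] pointing down, gripper open.
Joint ranges: [-3.08, 3.08], [-0.75, 2.2], [0.22, 2.44], [-1.43, 4.57], [0, 2.65], [-2.85, 2.85]. Speed limits (rad/s): [2.79, 2.79, 3.14, 3.14, 3.14, 3.14].

### API

Orientations are given as a unit quaternion [w, x, y, z].
In Python, from bench import arm, let_go, gripper_close, kin, optics, workorder gives the robot as it stands. Calls block until the motion is done:
- arm.goto(position, orientation): joint-space move of the TCP to a pose.
- arm.move_l(position, attitude=None, vel=0.15, max_force=None): straight line of the TCP; attitude=None keeps the orientation; vel is the mean speed in m/s. With max_force (N) it stops when the force on the tool has changed by that much, and returns True; else False.
- arm.movej(angles): joint-space move.
- let_go() and gripper_close(grip_force=None): open the fingers fully, or close them until they stop; grip_force is the grip in N (None keeps the last).
- arm.sleep(seconds).
- kin.solve_ik(position, orientation): joint angles nearest the present ones, or None.
- optics.grab_frame(name): name is "scene" or "top" or "wrist"; returns the picture (384x512x3 uint8, red, green, blue); there is no depth.
- optics.camera_info(name): a dict with "camera_matrix" (3x3 intrinsics, pixels), "R" (3x3) and "t" (3): a world point X has camera coordinates R X + t. Camera axes: x right, y down, z forward; pixel columns grow to the right and rows downward; lengths in m; the calibration is good to about 2 mm. A picture is of the moment at which its call begins: read the wrist's pose just before it. camera_info takes no time and is no camera call; for the wrist camera it gives the pose at the moment of the call.
A pose or a line that the arm cannot do raises arm.MotionError and nothing moves.
- workorder.finish_job(): hands the job in; it is judged then, once.
Trained networks look in the newest picture that a camera, given by its name, has taken for a name from the list of things; names that differ only in an ending like _2 or _b are one class to them, and where a whole thing is asked for, a point or a joint stands for the part that bears it (a point fixed in the world has none). Each returns a list of dicts, best first, with "confidence" (0 to 1); they miss things now and then, are a little off and sometimes report something else, mostly with a low value. They report only what shows in the picture. A call takes as long as a camera call. They do not tell look-alikes from the thing itself.
- optics.silhouettes(camera, name): "mask" (384x512 bool, what is visible of it) and "position" ([row, column] in pixels, amid what is visible of it).
Readings, each from a call of its own:
- arm.read_t(): time.
- arm.read_qpos(): joint angles.
- arm.read_qvel(): joint speeds.
- arm.read_joint_efforts(): joint torques, N m.
- arm.read_eef_pos(): TCP position.
- arm.read_tcp_rot(): TCP orientation.
- arm.read_wrist_force(): force on the tool from outside, world axes, zero at the start.
- arm.read_moment(): the same for the moment, N m.
- arm.read_gripper_width(): finger opening in m.
- arm.read_gripper_force(): force on a finger pad.
Only numpy, scipy, OpenCV 4.12 (cv2) and the standard library are available. Lean on these libraries where they do the work, as an engineer would, in place of code of your own. Each camera call takes 0.05 s, during which the arm holds its last target. There are 200 camera calls.

## Working session

There is one attempt and no reset: what is moved stays moved. The work goes in short steps, each a Python script; the robot and the scene stay as the last script left them, time stands still between calls to the robot, and variables do not carry over. Pictures are saved under pics/ and viewed, at most 14 in all, crops included, and the job is handed in when it is done.

```bash
ls; mkdir -p pics; python3 - <<'E'
from bench import arm, optics
import cv2
for n in ("scene","top"):
    im=optics.grab_frame(n); cv2.imwrite(f"pics/{n}0.png",cv2.resize(im[:,:,::-1],(800,600),interpolation=cv2.INTER_CUBIC))
    c=optics.camera_info(n); print(n,c)
print(arm.read_t(),arm.read_tcp_rot())
E
```

```text
pics
scene {'camera_matrix': array([[410.52081782,   0.        , 257.95053254],
       [  0.        , 410.52081782, 188.1613829 ],
       [  0.        ,   0.        ,   1.        ]]), 'R': array([[-0.0088164 ,  0.9999036 , -0.01072693],
       [ 0.6747759 , -0.00196778, -0.73802006],
       [-0.73797002, -0.01374495, -0.6746935 ]]), 't': array([ 0.05664316, -0.23956786,  1.54827495])}
top {'camera_matrix': array([[459.87596748,   0.        , 254.20728695],
       [  0.        , 459.87596748, 188.44820223],
       [  0.        ,   0.        ,   1.        ]]), 'R': array([[ 0.00329359, -0.99988544,  0.01477393],
       [-0.99771296, -0.00428316, -0.06745749],
       [ 0.06751304, -0.01451796, -0.99761276]]), 't': array([-0.08737694,  0.42888391,  1.53617798])}
0.1 [-1.01204433e-03  9.75038199e-01  2.22034871e-01 -4.62562779e-05]
```

View pics/top0.png

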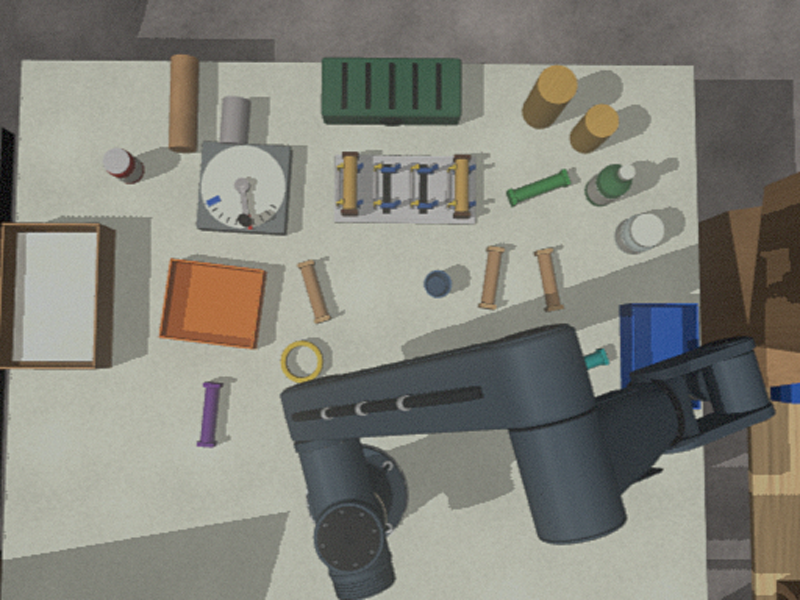

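View pics/scene0.png

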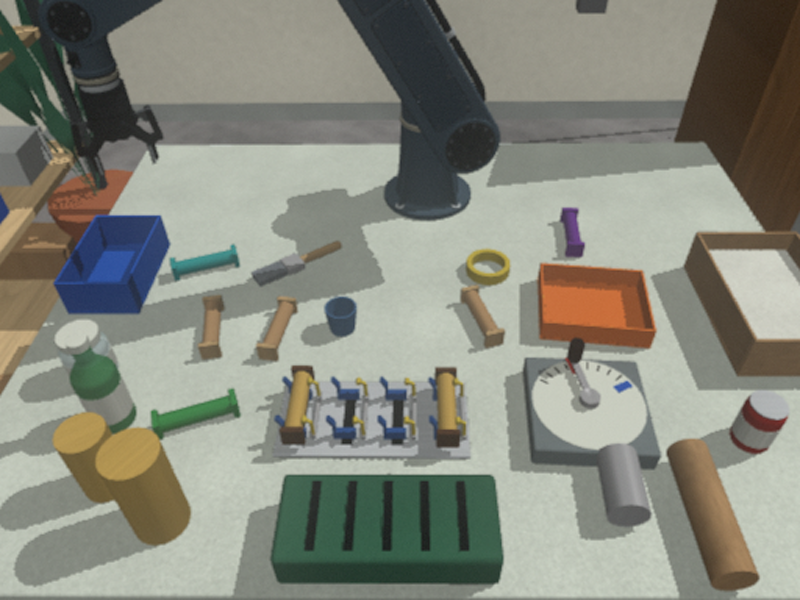

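The top view (800x600 scale) shows:
- Cardboard tubes at (314,290), (492,277) and (548,280).
- Gold tubes in the outer clips at (350,183) and (461,185).
- The dial at (243,187), with the knob at (245,220), the blue patch at (213,201) and red near (250,228).
- The crate at (214,303) and the pot at (437,283).

The green, turquoise and purple tubes are decoys.

```bash
cat > lib.py <<'E'
from bench import arm, let_go, gripper_close, kin, optics, workorder
import numpy as np, cv2
from scipy.spatial.transform import Rotation as Rot
def quat(phi):
    """tool down, closing line (tool y) along world angle phi"""
    y=np.array([np.cos(phi),np.sin(phi),0]); z=np.array([0,0,-1.]); x=np.cross(y,z)
    return Rot.from_matrix(np.c_[x,y,z]).as_quat(scalar_first=True)
def wrap(a,p=np.pi): return (a+p/2)%p-p/2
def w2p(c,X):
    X=np.atleast_2d(X)@c["R"].T+c["t"]; p=X@c["camera_matrix"].T; return p[:,:2]/p[:,2:]
def p2w(c,uv,z):
    uv=np.atleast_2d(uv); d=np.c_[uv,np.ones(len(uv))]@np.linalg.inv(c["camera_matrix"]).T@c["R"]
    o=-c["R"].T@c["t"]; return o+d*((z-o[2])/d[:,2])[:,None]
def maskpts(c,m,z):
    r,k=np.nonzero(m); return p2w(c,np.c_[k,r],z)
def pca(P):
    """centre (min area rect), long-axis angle, sizes"""
    (cx,cy),(w,h),a=cv2.minAreaRect((P[:,:2]*1e3).astype(np.float32))
    a=np.radians(a)+(np.pi/2 if h>w else 0)
    return np.array([cx,cy])/1e3,wrap(a),np.array([max(w,h),min(w,h)])/1e3
def hue(im,m):
    return np.median(cv2.cvtColor(im,cv2.COLOR_RGB2HSV)[m],0)
def find(cam,name,z,conf=0.3,im=None):
    if im is None: im=optics.grab_frame(cam)
    c=optics.camera_info(cam); out=[]
    for d in optics.silhouettes(cam,name):
        if d["confidence"]<conf or d["mask"].sum()<15: continue
        p,a,s=pca(maskpts(c,d["mask"],z)); out.append(dict(p=p,a=a,s=s,hsv=hue(im,d["mask"]),conf=d["confidence"],mask=d["mask"]))
    return out,im
E
python3 - <<'E'
from lib import *
np.set_printoptions(precision=3,suppress=True)
for cam in ("top","scene"):
    im=optics.grab_frame(cam); ov=im.copy()
    for n,z in [("plain0",.018),("gold0",.04),("rack",.008),("crate_in",.045),("knob",.078),("damper",.05),("pot",.0275)]:
        for d in find(cam,n,z,.2,im)[0]:
            print(cam,n,d["p"],round(d["a"],3),d["s"],d["hsv"],round(d["conf"],2)); 
E
```

```text
top plain0 [ 0.465 -0.413] 0.158 [0.132 0.035] [ 16.   92.5 144. ] 0.9
top plain0 [ 0.467 -0.289] -0.136 [0.136 0.035] [ 16.  93. 147.] 0.8
top plain0 [0.436 0.094] 0.287 [0.137 0.036] [ 16.  91. 151.] 0.73
top plain0 [ 0.666 -0.392] -1.208 [0.139 0.035] [ 62.  96. 118.] 0.69
top plain0 [0.173 0.312] -0.087 [0.138 0.04 ] [139.  84. 118.] 0.58
top plain0 [ 0.293 -0.514] -1.352 [0.047 0.034] [ 88. 141. 123.] 0.54
top gold0 [0.666 0.017] 0.007 [0.139 0.034] [ 19. 114. 144.] 0.94
top gold0 [ 0.662 -0.222] -0.002 [0.136 0.034] [ 19. 117. 148.] 0.87
top gold0 [ 0.655 -0.101] 1.564 [0.303 0.147] [ 30.   6. 142.] 0.62
top rack [ 0.663 -0.1  ] -1.565 [0.312 0.156] [ 30.   6. 142.] 0.9
top crate_in [0.407 0.303] 1.45 [0.207 0.169] [ 12. 159. 178.] 0.7
top knob [0.616 0.237] 0.063 [0.097 0.026] [ 17.  12. 143.] 0.69
top damper [0.623 0.243] 0.06 [0.102 0.027] [ 17.  12. 143.] 0.48
top pot [ 0.454 -0.172] 0.001 [0.054 0.047] [105.  57. 100.] 0.69
scene plain0 [ 0.664 -0.393] -1.219 [0.138 0.064] [ 63. 107. 122.] 0.93
scene plain0 [0.171 0.314] -0.09 [0.18  0.047] [137.   79.  109.5] 0.89
scene p
[... 208 characters left out ...]
 plain0 [ 0.275 -0.472] -1.225 [0.137 0.078] [ 88.  114.  121.5] 0.56
scene gold0 [ 0.659 -0.224] 0.023 [0.158 0.039] [ 20.  118.5 138. ] 0.77
scene gold0 [0.665 0.018] -0.01 [0.156 0.035] [ 20. 112. 126.] 0.69
scene rack [ 0.662 -0.105] 1.571 [0.313 0.163] [ 90.   6. 132.] 0.96
scene rack [ 0.425 -0.176] 0.064 [0.108 0.061] [104.  66.  86.] 0.51
scene crate_in [0.429 0.303] -0.123 [0.214 0.213] [ 11. 161. 142.] 0.89
scene crate_in [ 0.69  -0.101] 1.555 [0.302 0.155] [ 90.   6. 131.] 0.43
scene knob [0.626 0.236] 0.013 [0.138 0.03 ] [ 17.   5. 128.] 0.67
scene damper [0.603 0.245] 0.021 [0.152 0.036] [ 17.5  10.  128. ] 0.78
scene pot [ 0.445 -0.173] 0.064 [0.106 0.06 ] [104.  66.  86.] 0.93
```

```bash
python3 - <<'E'
from lib import *
np.set_printoptions(precision=3,suppress=True)
arm.goto([.60,.24,.33],quat(np.pi/2))
im=optics.grab_frame("wrist"); c=optics.camera_info("wrist")
np.savez("w1.npz",im=im,**c)
print(c["camera_matrix"],-c["R"].T@c["t"],c["R"],arm.read_t(),arm.read_qpos())
cv2.imwrite("pics/w1.png",im[:,:,::-1])
im=optics.grab_frame("top");np.savez("t1.npz",im=im)
E
```

```text
[[273.816   0.    255.073]
 [  0.    273.816 196.868]
 [  0.      0.      1.   ]] [0.528 0.24  0.47 ] [[ 0.002  1.    -0.   ]
 [ 0.959 -0.002  0.282]
 [ 0.282 -0.001 -0.959]] 4.0167 [ 0.206  0.471  1.251 -0.     1.42  -1.363]
```

View pics/w1.png

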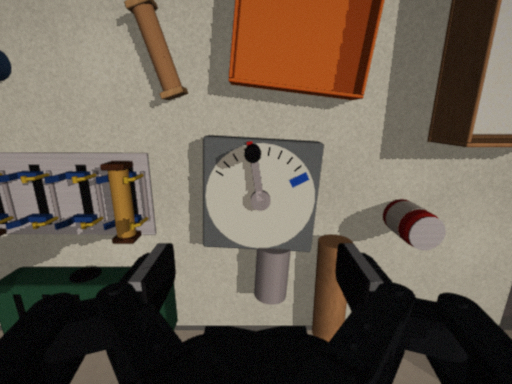

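The wrist view shows the knob top at (252,153), the pivot boss at (260,198), the blue patch at (299,180) and the red mark peeping out at (249,143), behind the knob.

```bash
python3 - <<'E'
from lib import *
np.set_printoptions(precision=4,suppress=True)
d=np.load("w1.npz"); im=d["im"]; c=d
hsv=cv2.cvtColor(im,cv2.COLOR_RGB2HSV).astype(int); H,S,V=hsv[...,0],hsv[...,1],hsv[...,2]
win=np.zeros(H.shape,bool); win[138:240,206:318]=1
for n,m,z in [("blue",(abs(H-118)<12)&(S>140),.041),("red",((H<8)|(H>172))&(S>120)&(V>50),.041),("black",(V<40),.096)]:
    m=m&win; r,k=np.nonzero(m); print(n,m.sum(),k.mean(),r.mean(),p2w(c,[k.mean(),r.mean()],z),k.min(),k.max(),r.min(),r.max())
m=win&(V>110)&(S<60); k,l,s,ce=cv2.connectedComponentsWithStats(m.astype(np.uint8)); i=1+s[1:,4].argmax()
cs,_=cv2.findContours((l==i).astype(np.uint8),0,2); P=p2w(c,cv2.convexHull(max(cs,key=cv2.contourArea))[:,0].astype(float),.041)
print(cv2.minEnclosingCircle((P[:,:2]*1e3).astype(np.float32)))
print(p2w(c,[260,198],.06))
bx=win&(V<110)
print(find("top","damper",.041)[0][:1])
E
```

```text
blue 124 298.7258064516129 179.33870967741936 [[0.6254 0.3096 0.041 ]] 290 307 173 185
red 24 248.875 142.70833333333334 [[0.5674 0.2302 0.041 ]] 246 252 141 145
black 219 252.04109589041096 152.99086757990867 [[0.5762 0.2356 0.096 ]] 245 259 144 162
((656.7881469726562, 247.43104553222656), 90.25814056396484)
[[0.6508 0.2473 0.06  ]]
[{'p': array([0.6195, 0.2445]), 'a': np.float64(0.05997132927452009), 's': array([0.0913, 0.027 ]), 'hsv': array([ 18. ,  12. , 136.5]), 'conf': 0.58, 'mask': array([[False, False, False, ..., False, False, False],
       [False, False, False, ..., False, False, False],
       [False, False, False, ..., False, False, False],
       ...,
       [False, False, False, ..., False, False, False],
       [False, False, False, ..., False, False, False],
       [False, False, False, ..., False, False, False]], shape=(384, 512))}]
```

```bash
cat >> lib.py <<'E'
PIV=np.array([.6565,.2475]); RK=.0805
def kpose(th,z=.063): return [*(PIV+RK*np.array([np.cos(th),np.sin(th)])),z], quat(th-np.pi/2)
def swing(t0,t1,step=.2,force=12):
    n=int(np.ceil(abs(t1-t0)/step))
    for th in np.linspace(t0,t1,n+1)[1:]:
        if arm.move_l(*kpose(th),vel=.1,max_force=force): return th,True
    return th,False
E
python3 - <<'E'
from lib import *
np.set_printoptions(precision=4,suppress=True)
t0=np.arctan2(-.0119,-.0805)+2*np.pi
for th in (t0,2.9,2.4,2.0): print(th,kin.solve_ik(*kpose(th)))
arm.goto(*kpose(t0,.14)); arm.move_l(kpose(t0)[0],vel=.1,max_force=15)
gripper_close(30); print(arm.read_gripper_width(),arm.read_wrist_force(),arm.read_eef_pos())
print(swing(t0,2.05)); print(arm.read_wrist_force())
print(swing(2.05,1.75,step=.05,force=6)); print(arm.read_wrist_force(),arm.read_eef_pos(),arm.read_t(),arm.read_gripper_width())
E
```

```text
3.2883558498332564 [ 0.2089  0.7446  1.5593 -0.      0.8377 -1.5087]
2.9 [ 0.257   0.7577  1.522  -0.      0.8618 -1.0722]
2.4 [ 0.3014  0.79    1.4327 -0.      0.9189 -0.5278]
2.0 [ 0.3163  0.8237  1.342  -0.      0.9758 -0.1129]
0.023083282343269264 [-0.4442 -0.8932  3.3212] [0.5769 0.2356 0.0634]
(np.float64(2.05), False)
[-0.3152  3.4057  5.3681]
(np.float64(1.75), False)
[-32.1987 -18.2572  28.8675] [0.623  0.3173 0.0619] 10.2333 0.026478484256085035
```

```bash
python3 - <<'E'
from lib import *
np.set_printoptions(precision=4,suppress=True)
arm.move_l(*kpose(1.97),vel=.05); print(arm.read_wrist_force(),arm.read_eef_pos(),arm.read_gripper_width())
let_go(); arm.move_l(kpose(1.97,.13)[0])
arm.goto([.60,.24,.33],quat(np.pi/2))
im=optics.grab_frame("wrist"); c=optics.camera_info("wrist"); np.savez("w2.npz",im=im,**c)
cv2.imwrite("pics/w2.png",cv2.resize(im[120:250,180:340,::-1],None,fx=4,fy=4))
hsv=cv2.cvtColor(im,cv2.COLOR_RGB2HSV).astype(int); H,S,V=hsv[...,0],hsv[...,1],hsv[...,2]
win=np.zeros(H.shape,bool); win[138:240,206:318]=1
for n,m,z in [("red",((H<8)|(H>172))&(S>120)&(V>50),.041),("black",(V<40),.096)]:
    m=m&win; r,k=np.nonzero(m); X=p2w(c,[k.mean(),r.mean()],z)[0]; v=X[:2]-PIV; print(n,m.sum(),X,np.hypot(*v),np.arctan2(v[1],v[0])%(2*np.pi))
print(arm.read_t())
E
```

```text
[-6.325  -1.945   9.6703] [0.6213 0.3193 0.0631] 0.023355740694104572
red 121 [0.5809 0.2328 0.041 ] 0.07697150724217891 3.333530718366235
black 267 [0.6164 0.3149 0.096 ] 0.07838543870699131 2.107522025560371
13.175
```

View pics/w2.png

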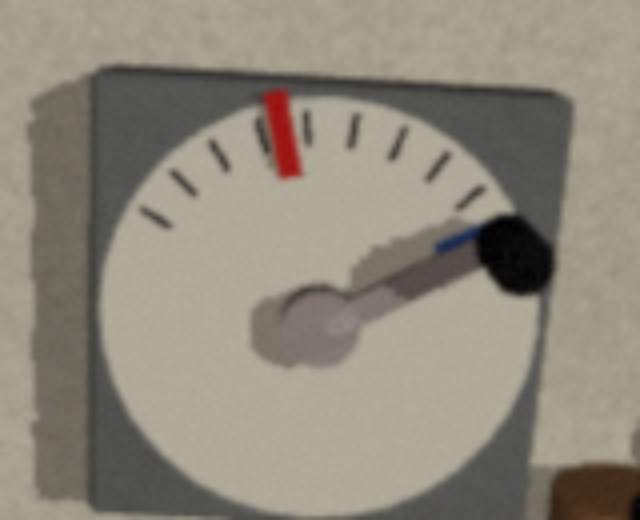

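The lever now lies along the blue patch at about 2.03 rad. The red mark's centre is at crop (283,135), which is about 3.33 rad. Next I'll look at the rack from close by.

```bash
python3 - <<'E'
from lib import *
np.set_printoptions(precision=4,suppress=True)
arm.goto([.62,-.10,.33],quat(np.pi/2))
im=optics.grab_frame("wrist"); c=optics.camera_info("wrist"); np.savez("w3.npz",im=im,**c)
cv2.imwrite("pics/w3.png",im[:,:,::-1])
for n,z in [("gold0",.04),("rack",.008)]:
    for d in find("wrist",n,z,.3,im)[0]: print(n,d["p"],round(d["a"],3),d["s"],d["conf"])
print(arm.read_t())
E
```

```text
gold0 [0.666  0.0202] -0.001 [0.1383 0.04  ] 0.77
gold0 [ 0.6522 -0.1019] 1.558 [0.3033 0.1406] 0.64
rack [ 0.6597 -0.1024] 1.556 [0.3255 0.1498] 0.86
14.6083
```

View pics/w3.png

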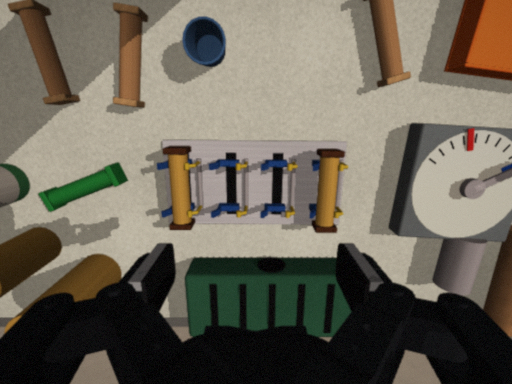

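The wrist view shows gold tubes at columns 180 and 328 (rows 148-230), the two middle clips empty, and the plate spanning columns 163-347. The yellow jaws are on the +y side.

```bash
python3 - <<'E'
from lib import *
np.set_printoptions(precision=4,suppress=True)
c=np.load("w3.npz"); im=c["im"]
hsv=cv2.cvtColor(im,cv2.COLOR_RGB2HSV).astype(int)
g=(abs(hsv[...,0]-19)<6)&(hsv[...,1]>140)&(hsv[...,2]>60)
for a,b in ((165,192),(315,343)):
    m=np.zeros_like(g); m[158:220,a:b]=g[158:220,a:b]; 
    rows=[r for r in range(170,205) if m[r].any()]
    e=np.array([[np.nonzero(m[r])[0].min(),np.nonzero(m[r])[0].max()] for r in rows]); print(np.median(e,0))
    print(p2w(c,[[np.median(e[:,i]),188] for i in (0,1)],.04))
G=[w2p(c,[.664,y,.04])[0] for y in(-.222,.018)]; print(G)
arm.goto([.6625,-.2215,.13],quat(np.pi/2)); 
arm.move_l([.6625,-.2215,.025],max_force=20)
f0=arm.read_wrist_force(); gripper_close(70); print(f0,arm.read_wrist_force(),arm.read_gripper_width(),arm.read_eef_pos())
arm.move_l([.6625,-.2215,.15],vel=.12); print(arm.read_gripper_width(),arm.read_wrist_force(),arm.read_t())
E
```

```text
[171. 189.]
[[ 0.66   -0.234   0.04  ]
 [ 0.6599 -0.2048  0.04  ]]
[319. 336.]
[[0.6597 0.0062 0.04  ]
 [0.6596 0.0338 0.04  ]]
[array([178.5742, 190.3977]), array([326.0623, 190.5889])]
[-0.2096 -0.1967 -0.3934] [-0.8195  0.096   3.8008] 0.0277026725255573 [ 0.663  -0.2217  0.0258]
0.028259889409436533 [ 0.1823  0.2438 -1.4795] 18.1583
```

```bash
cat >> lib.py <<'E'
CR=np.array([.406,.303]); CA=-.12
def to_crate(ly):
    p=CR+ly*np.array([-np.sin(CA),np.cos(CA)]); q=quat(np.pi/2+CA)
    arm.goto([*p,.15],q); w=arm.read_gripper_width()
    arm.move_l([*p,.018],max_force=15); print("crate w",w,arm.read_eef_pos())
    let_go(); arm.move_l([*p,.15],vel=.25)
def pick(p,phi,z,up=.15,grip=70):
    arm.goto([*p,.12],quat(phi)); hit=arm.move_l([*p,z],max_force=20)
    gripper_close(grip); z1=arm.read_eef_pos()[2]; arm.move_l([*p,up],vel=.15)
    w=arm.read_gripper_width(); print("pick hit",hit,"w",w,"z",z1,"F",arm.read_wrist_force()); return w
def plains(cam="top"):
    o,im=find(cam,"plain0",.018); return [d for d in o if abs(d["hsv"][0]-16)<7 and d["hsv"][1]>60 and d["s"][0]>.11 and d["p"][0]<.57]
CLIPY=[-.221,-.141,-.061,.019]; CLIPX=.6605
E
python3 - <<'E'
from lib import *
np.set_printoptions(precision=4,suppress=True)
to_crate(.034)
if pick([.665,.019],np.pi/2,.025)>.02: to_crate(-.034)
arm.goto([.5,.2,.35],quat(np.pi/2)); 
im=optics.grab_frame("top"); cv2.imwrite("pics/t2.png",cv2.resize(im[:,:,::-1],(800,600)))
for d in find("top","gold0",.02,.3,im)[0]: print("gold",d["p"],d["a"],d["s"],d["conf"])
for d in plains(): print("plain",d["p"],d["a"],d["s"],d["conf"])
print(arm.read_t())
E
```

```text
crate w 0.027821052389363714 [0.4107 0.337  0.0186]
pick hit False w 0.02769782130723165 z 0.025884046064313517 F [-0.2439  0.3208 -0.9003]
crate w 0.02781527834296941 [0.4026 0.2693 0.0184]
gold [0.4639 0.3279] -1.5662637176455956 [0.0336 0.0236] 0.48
plain [ 0.4637 -0.4115] 0.2018240180099129 [0.1341 0.0379] 0.89
plain [0.4358 0.0931] 0.2811596035281303 [0.1373 0.0358] 0.78
plain [ 0.468  -0.2879] -0.16927770942037945 [0.1403 0.0351] 0.62
31.2917
```

View pics/t2.png

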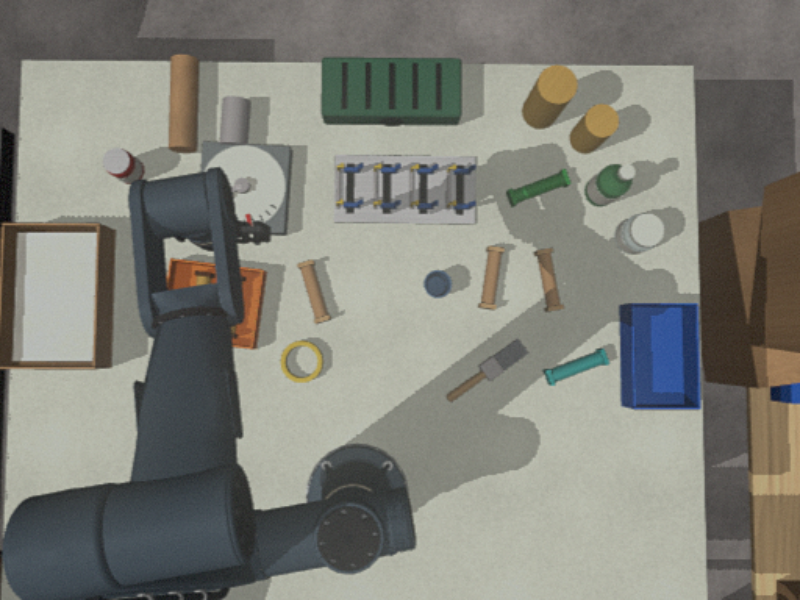

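The crate holds both gold tubes (orange box around (215,300), partly behind the arm). The rack is empty, and the three cardboard tubes are unmoved with no fourth in sight.

```bash
cat >> lib.py <<'E'
def seat(i,d):
    x,y=CLIPX,CLIPY[i]; q=quat(np.pi/2)
    arm.goto([x,y,.13],q); w=arm.read_gripper_width(); print("w before",w)
    if w<.02: return False
    arm.move_l([x,y,.065],vel=.15)
    hit=arm.move_l([x,y,.04-d-.0015],vel=.06,max_force=45)
    print("seat hit",hit,arm.read_eef_pos(),arm.read_wrist_force(),arm.read_gripper_width(),arm.read_t())
    let_go(); arm.move_l([x,y,.13],vel=.25); return True
def do(near,i):
    P=plains(); b=min(P,key=lambda d:np.hypot(*(d["p"]-near))); print(b["p"],b["a"])
    w=pick(b["p"],b["a"]+np.pi/2,.006); return w>.02 and seat(i,.012)
E
python3 - <<'E'
from lib import *
np.set_printoptions(precision=4,suppress=True)
do([.436,.093],3)
im=optics.grab_frame("wrist"); cv2.imwrite("pics/w4.png",im[:,:,::-1])
print(arm.read_t())
E
```

```text
[0.4364 0.0925] 0.306504241832142
pick hit False w 0.027593067564880485 z 0.006738669777418403 F [ 0.3897  0.3739 -0.9675]
w before 0.027708134503875433
seat hit False [0.6608 0.0183 0.0286] [-3.1843 -3.0964 13.9242] 0.02768779600139862 37.3167
38.5333
```

View pics/w4.png

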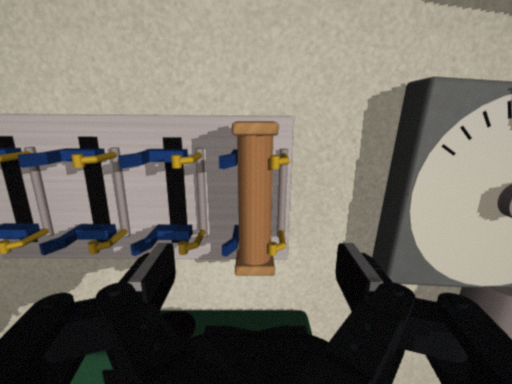

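The tube sits in clip 3 at (255,200), with the yellow jaws closed over it. I'll do the other two the same way.

```bash
python3 - <<'E'
from lib import *
np.set_printoptions(precision=4,suppress=True)
print(do([.464,-.4115],0))
print(do([.468,-.288],1))
arm.goto([.60,-.10,.33],quat(np.pi/2))
im=optics.grab_frame("wrist"); cv2.imwrite("pics/w5.png",im[:,:,::-1])
im=optics.grab_frame("top"); cv2.imwrite("pics/t5.png",im[:,:,::-1])
c=optics.camera_info("top")
for d in find("top","plain0",.04,.3,im)[0]: print(d["p"],d["a"],d["s"],d["hsv"])
print(arm.read_t())
E
```

```text
[ 0.4653 -0.4122] 0.1633598159383305
pick hit False w 0.027777889317449705 z 0.006915301431244077 F [-0.9776  0.3751 -1.2846]
w before 0.028051582452484423
seat hit False [ 0.6609 -0.2216  0.0287] [-3.0864 -0.9431 13.2462] 0.02782376050049421 45.3833
True
[ 0.4305 -0.3043] -0.1411773651784083
pick hit False w 0.02801218996716341 z 0.00686264843955435 F [ 0.2117  0.3245 -1.1844]
w before 0.027717359440693822
seat hit False [ 0.6608 -0.1415  0.0287] [-4.2427 -1.3983 14.0384] 0.027932210562107478 52.6667
True
[ 0.6617 -0.3878] -1.2242316840023193 [0.1363 0.0333] [ 62. 101. 128.]
[ 0.6604 -0.2227] 0.005867464550243673 [0.1394 0.0369] [ 16.  95. 158.]
[ 0.2768 -0.4651] -1.2334350693869292 [0.1368 0.0333] [ 88. 119. 139.]
[ 0.6359 -0.1376] 0.0005346423649845722 [0.0509 0.0201] [ 15. 100. 156.]
54.8417
```

View pics/w5.png

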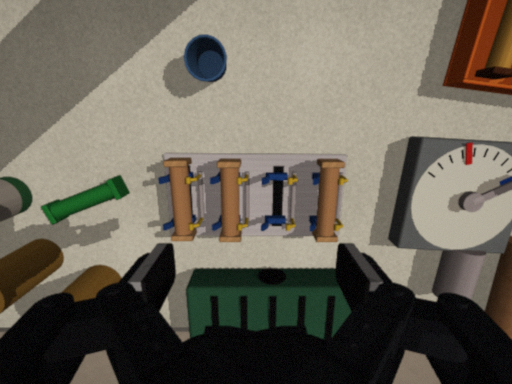

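View pics/t5.png

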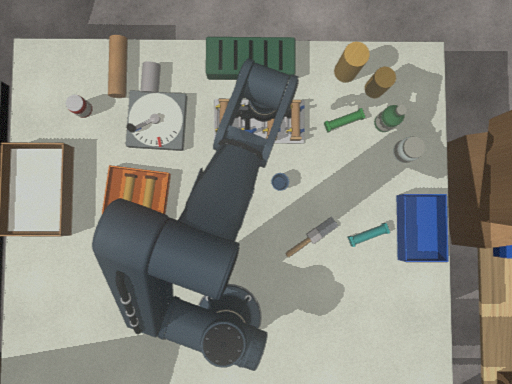

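All three are in clips 0, 1 and 3, at wrist view columns 180, 230 and 328. Both gold tubes lie in the crate at top view (130,188) and (149,190), and the lever is still off. I'll check seating by touching each tube's top, then swing the lever to the mark.

```bash
python3 - <<'E'
from lib import *
np.set_printoptions(precision=4,suppress=True)
gripper_close(40)
for i in (0,1,3):
    arm.goto([CLIPX,CLIPY[i],.09],quat(np.pi/2))
    h=arm.move_l([CLIPX,CLIPY[i],.045],vel=.05,max_force=18); print(i,h,arm.read_eef_pos()[2],arm.read_wrist_force())
    arm.move_l([CLIPX,CLIPY[i],.10],vel=.2)
arm.goto([.58,.22,.2],quat(.8)); let_go()
t0=2.03
arm.goto(*kpose(t0,.14)); arm.move_l(kpose(t0)[0],vel=.1,max_force=15)
gripper_close(30); print(arm.read_gripper_width(),arm.read_wrist_force(),arm.read_eef_pos())
print(swing(t0,3.33)); p=arm.read_eef_pos()[:2]-PIV; print(arm.read_wrist_force(),arm.read_gripper_width(),np.arctan2(p[1],p[0])%6.2832)
let_go(); arm.move_l(kpose(3.33,.14)[0]); arm.goto([.60,.24,.33],quat(np.pi/2))
im=optics.grab_frame("wrist"); c=optics.camera_info("wrist"); np.savez("w6.npz",im=im,**c)
cv2.imwrite("pics/w6.png",cv2.resize(im[120:250,180:340,::-1],None,fx=4,fy=4)); print(arm.read_t())
E
```

```text
0 True 0.05493252071066759 [-1.4765  0.3802  6.3833]
1 True 0.05493029058359579 [-1.4537 -0.606   6.456 ]
3 True 0.05490662200609428 [-1.6834  0.0124  5.97  ]
0.023172827789650106 [-0.3978 -0.2194  2.1547] [0.621  0.3198 0.0634]
(np.float64(3.33), False)
[-3.1486 -0.3645  6.6902] 0.022978966528678042 3.3289315857443245
69.3
```

View pics/w6.png

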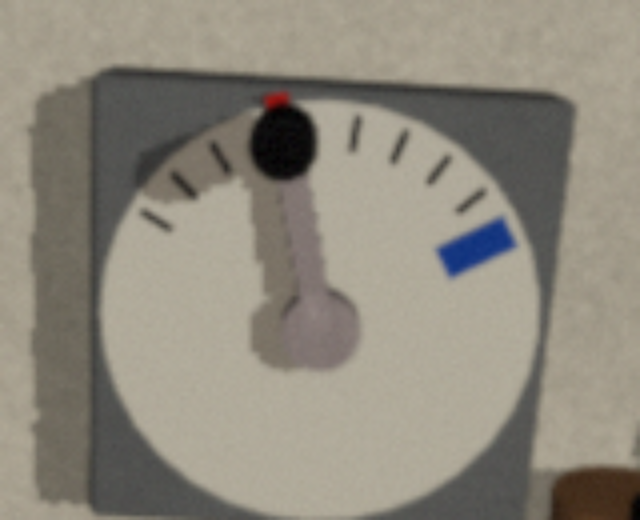

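The knob at (283,143) stands over the red mark, whose end shows at (277,100), and the bar points the same way. All three tube tops read 55 mm, so they are fully home.

```bash
python3 -c "
from lib import *
print(workorder.finish_job())"
```

```text
the job is handed in; nothing more can be done
None
```

I finished the changeover and handed it in at about 69 s of robot time: the lever went to off first, both gold tubes lie in the crate, all three cardboard tubes are fully home in clips 0, 1 and 3, the lever is lined up with the red mark and the pot is still standing; no verdict was returned.

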